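# Pack the shaker tray and hold the blocks tight

## Task

Take the white spacer plate out of its stand and slide it, upright and all the way down to the tray floor, into the one gap in the shaker's tray that is already wide enough for it, and let go of it. Then, from the other end of the tray, push the row of metal blocks firmly (a steady 15 N or more) towards the spacer until blocks, spacer and tray end wall all stand flush with no gap between them, and finish while still holding them pressed so. Leave the other things on the bench where they are.

Things in the scene. Friction and masses are not known exactly. Their poses are not given: they have to be found in the camera images.
- shaker: Orbital shaker, fixed: white casing 240 x 290 mm (x, y), aluminium platform 215 x 280 mm, its flat top 81 mm above the bench, and a dark steel open-topped tray fixed centrally on it, long along the shaker's y axis. Origin under its middle on the bench. It does not move or tilt.
- tray_floor (a point): Centre of the tray's inner floor, 85 mm above the bench, axes as the shaker's. Inside 70 (x) by 168 mm (y): inner end faces at y = +84 and -84 mm. Walls 7 mm thick, 34 mm high. Each end wall has a central cut-out 50 mm wide (x), open above, down to a sill 8 mm above the floor: shut fingers can come in there and push on a block's end.
- long_block: Aluminium tube block 66 (x) x 84 (y) x 44 mm high, 0.35 kg within a third either way, loose on the tray floor, sides parallel to the tray. Origin at the centre of its underside, z up. Top face with black dots (holes, only drawn). It is in either the +y or -y half of the tray.
- short_block: As the long block but 66 (x) x 56 (y) x 44 mm high, 0.24 kg within a third; in the other half of the tray. Along the tray are three gaps (end wall - block - block - end wall): one of 17 to 21 mm, the others under 8 mm. Friction: up to about 10 N is needed just to slide the row.
- spacer: White plastic plate 66 (x) x 13 thick (y) x 80 mm high (z), 0.1 kg, loose, standing upright in the stand's slot with its lower edge 8 mm above the bench. Origin at the centre of its lower edge face, y across its thickness. In the tray it stands across the tray, 36 mm higher than the blocks, which leaves its top free to grip.
- stand: Grey plastic stand, fixed, 94 (x) x 60 (y) x 28 mm high, with a slot 70 x 17 mm, 20 mm deep, along its x axis. Origin under its middle on the bench.
- beaker: Bystander: glass beaker, 54 mm across, 65 mm high, origin under its middle.
- tip_box: Bystander: blue box of yellow pipette tips, 85 x 120 x 64 mm high, origin under its middle.
- reagent_bottle: Bystander: glass bottle with orange cap, 52 mm across, 110 mm high, origin under its middle.
- small_jar: Bystander: amber jar, 40 mm across, 45 mm high, origin under its middle.
- tube_rack: Bystander: white rack of capped tubes, 75 x 180 x 76 mm high, origin under its middle.
- pen: Bystander: grey pen 10 mm thick, 130 mm long, lying along its x axis.
Not all that is in view belongs to the job. Several things have the shape of the spacer; the one meant has the colours described above.

How it is judged:
By the outcome, as a careful person would: the job done as asked, in the order asked, and still so for the second after the job is handed in, while the arm keeps its last pose, push and grip.
It also fails if it takes over 48 s, if anything falls off the work surface, if the arm or the gripper's body presses on something with over 40 N, if the wrist force passes 120 N, or if a joint passes its speed limit or range.

## Robot

A 6-joint arm with a two-finger parallel gripper is mounted at the origin on the work surface. World frame = base frame: x ahead of the robot, y to its left, z up, the work surface at z = 0. Lengths are in m, angles in degrees, forces in N, time in s.
With the tool pointing down it reaches from about 0.4 to 0.825 m from the base axis. Payload 7 kg.
Tool frame: the origin (TCP) lies on the centre line of the jaws, within the pads' length; the fingertips stand 8 mm ahead of it and the grasp point (between the pads) lies 11 mm behind it; z points along the fingers, y is the line along which they close (so a half turn about z gives the same grasp; the last joint's range is limited). The gripper opens to 88 mm and grips with 3 to 60 N. Pads are 19 mm wide; open, the fingers measure 130 mm over their backs; the gripper's body (78 mm by 193 mm) begins 47 mm behind the grasp point.
Start: joints at [-48.237, 20.546, 0.682, 0, -70.136, -16.507], TCP at [0.288, -0.61, 0.235] pointing down, gripper open.
Joint ranges: [-176.03, 176.03], [-82.01, 121.73], [-58.28, 71.71], [-173.87, 95.51], [-174.79, -0.11], [-173.66, 173.66]. Speed limits (degrees/s): [136.94, 136.94, 172.46, 180, 180, 180].

## Interface

Orientations are given as [roll, pitch, yaw] about the fixed x, y, z axes, in that order (R = Rz(yaw) Ry(pitch) Rx(roll)).
In Python, from plant import ctrl, vision gives the robot as it stands. The module is installed in compiled form; this text tells all that it offers.
- The arm moves only by the tool move_arm, never from a script. Its argument "moves" is one flat list of numbers, 7 for each row, row after row: the finger opening in cm, from 0 to 8.76, then the shift along the tool's x, y, z in cm, then the turn, a rotation vector about the tool's x, y, z in rad. A call has 1 to 8 rows; each row shifts and turns the commanded pose from where the row before left it, along the tool's axes as they then stand; what a row does not reach is not made up. A row lasts 1/10 s, in which the tool goes at most 50 mm and 8.59 degrees, less where a joint would pass 70% of its speed; a pose out of reach is approached as far as the arm can. A call with a gripper value outside its range is refused whole. The fingers move at their own pace and stop on an object; the grip force is fixed at half the most. Time passes only in rows, so rows that do not move let the fingers close. It gives the time, the measured TCP pose, the force, the opening and the grip force at its end, in the units of the state.
- ctrl.get_obs(): the state, without advancing time (a new reading comes with each control period).
- vision.snapshot(name): name is "side" or "top"; returns (picture, depth): 480x640x3 uint8, red, green, blue; 480x640 float32, m along the optical axis (not along the pixel's ray), 0 where there is no reading.
- vision.camera_model(name): a dict with "vertical_fov" (degrees; the focal length in pixels is half the picture's height over the tangent of half this angle, whatever the lens; pixels are square), "cx", "cy" (the principal point, pixels), "cam_to_world" (4x4, takes a point from camera to world coordinates). Camera axes: x right, y down, z forward; pixel columns grow to the right and rows downward; lengths in m; the calibration is good to about 2 mm. A picture is of the moment at which its call begins. camera_model takes no time and is no camera call.
- ctrl.close_job(): hands the job in; it is judged then, once.
The state is a dict: "clock": time; "joint_pos": joint angles; "qvel": joint speeds; "tau": joint torques, N m; "tool_pos": TCP position; "orientation": TCP orientation; "force": force on the tool from outside, world axes, zero at the start; "moment": the same for the moment, N m; "opening": finger opening in m; "gripper_force": force on a finger pad.
Only numpy, scipy, OpenCV 4.12 (cv2) and the standard library are available. Lean on these libraries where they do the work, as an engineer would, in place of code of your own. Each camera call takes 0.05 s, during which the arm holds its last target. There are 200 camera calls.

## Working session

There is one attempt and no reset: what is moved stays moved. The work goes in short steps, Python scripts to look and compute and a tool call to move; the robot and the scene stay as the last step left them, time stands still between calls to the robot, and variables do not carry over. Pictures are saved under pics/ and viewed, at most 10 in all, crops included, and the job is handed in when it is done.

Besides the shell and the picture viewer there is one more tool, called after "Request:" as name(argument=value, ...) on one line, values as JSON. move_arm: Moves the arm, as the interface text tells. Its arguments: {"type":"object","properties":{"moves":{"type":"array"}},"required":["moves"]}

```bash
mkdir -p pics
cat > h.py <<'E'
import numpy as np, cv2
from plant import ctrl, vision
def snap(n,f):
    im,d=vision.snapshot(n); np.savez(f'pics/{f}.npz',im=im,d=d); cv2.imwrite(f'pics/{f}.png',im[:,:,::-1]); return im,d
def K(n):
    m=vision.camera_model(n); return 240/np.tan(np.radians(m['vertical_fov'])/2),m['cx'],m['cy'],np.array(m['cam_to_world'])
def ray(n,u,v,z):
    f,cx,cy,T=K(n); d=T[:3,:3]@np.array([(u-cx)/f,(v-cy)/f,1]); o=T[:3,3]; return o+d*(z-o[2])/d[2]
def cloud(n,d):
    f,cx,cy,T=K(n); v,u=np.mgrid[:480,:640]; P=np.stack([(u-cx)/f*d,(v-cy)/f*d,d],-1); return P@T[:3,:3].T+T[:3,3]
E
python3 - <<'E'
from h import *
for n in('top','side'):
    im,d=snap(n,n+'0'); print(n,K(n))
print(ctrl.get_obs())
E
```

```text
top (np.float64(581.6687341517504), 309.6902007577846, 238.09823922389413, array([[ 0.02750188, -0.97558455,  0.21789545,  0.22929602],
       [-0.99961428, -0.02768299,  0.00222204, -0.01417316],
       [ 0.00386421, -0.21787252, -0.97596959,  1.45886507],
       [ 0.        ,  0.        ,  0.        ,  1.        ]]))
side (np.float64(444.9663855610672), 319.45588268153995, 235.94993554579537, array([[ 0.97218847, -0.12583674,  0.19752137,  0.31987223],
       [-0.23399725, -0.48683544,  0.84156791, -0.92102576],
       [-0.00973976, -0.86438207, -0.50274125,  0.63999483],
       [ 0.        ,  0.        ,  0.        ,  1.        ]]))
{'clock': 0.1, 'joint_pos': array([-4.82367633e+01,  2.05867384e+01,  6.39247009e-01, -1.73638338e-02,
       -7.01347097e+01, -1.65084037e+01]), 'qvel': array([-0.02575813, -0.12199999,  0.10146098,  0.0554939 , -0.06772908,
       -0.00403348]), 'tau': array([-4.19662902e-04, -5.84163666e+01,  2.93751723e+01,  7.01548576e+00,
        1.01069076e-02, -5.22860773e-05]), 'tool_pos': array([ 0.28780046, -0.61010954,  0.23372592]), 'orientation': array([ 1.79916549e+02, -7.70889506e-03, -1.54751074e+02]), 'force': array([-0.54778908, -0.75283687, -0.07393907]), 'moment': array([-0.04717189,  0.00735402, -0.01081355]), 'gripper_force': 0.0, 'opening': 0.08759266847343536}
```

View pics/top0.png

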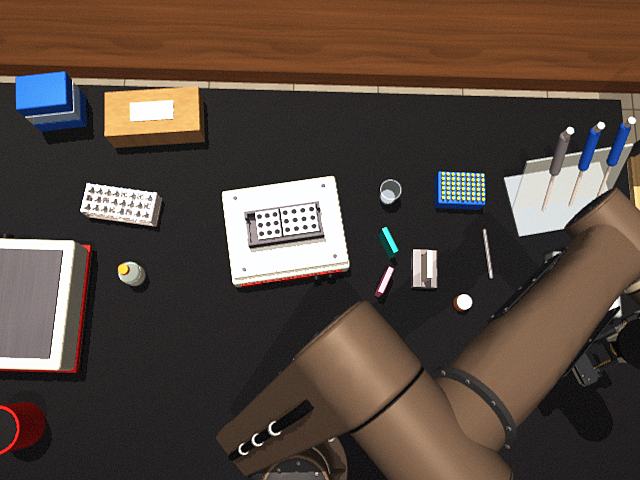

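View pics/side0.png

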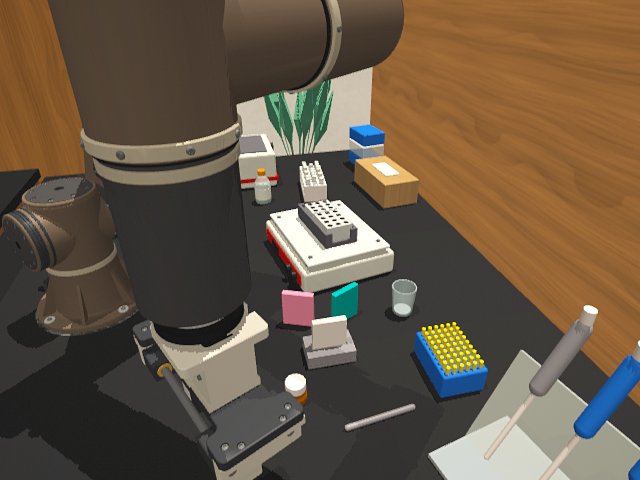

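Top view: the shaker is at (286,230), its tray at (286,224), and the stand at (425,268). There are three spacer-shaped plates: teal at top (389,240), pink at top (385,281), and white in the stand at top (427,266) and side (330,332). The white one fits the description by colour and because it stands in the stand. Next I confirm it in an enlarged crop.

Run:
```python
from h import *
im=np.load('pics/top0.npz')['im'][:,:,::-1]
a=cv2.resize(im[190:260,235:335],None,fx=7,fy=7,interpolation=cv2.INTER_CUBIC)[:,:560+140]
b=cv2.resize(im[242:297,405:445],None,fx=2,fy=2)
b=cv2.resize(im[242:297,400:450],(0,0),fx=2,fy=2)
cv2.imwrite('pics/c1.png',a)
s=np.load('pics/side0.npz')['im'][:,:,::-1]
x=cv2.resize(im[240:300,375:445],None,fx=5.5,fy=5.5,interpolation=cv2.INTER_CUBIC)
y=cv2.resize(s[280:370,270:370],(400,330),interpolation=cv2.INTER_CUBIC)
cv2.imwrite('pics/c2.png',np.hstack([x[:330],y]))
for n in('top','side'):
    z=np.load(f'pics/{n}0.npz'); P=cloud(n,z['d']); hsv=cv2.cvtColor(z['im'],cv2.COLOR_RGB2HSV)
    # spacer: near, height
    lo=P[240:300,405:445] if n=='top' else P[300:370,295:360]
    L=lo.reshape(-1,3); 
    for a,b in((.02,.034),(.04,.078),(.082,.094)):
        q=L[(L[:,2]>a)&(L[:,2]<b)]
        if len(q)>5: print(n,a,len(q),q.mean(0).round(4),cv2.minAreaRect((q[:,:2]*1000).astype(np.float32)))
P=cloud('top',np.load('pics/top0.npz')['d'])
L=P[170:295,215:355].reshape(-1,3)
for a,b in((.075,.0835),(.115,.123),(.125,.134)):
    q=L[(L[:,2]>a)&(L[:,2]<b)]; print(a,len(q),q.mean(0).round(4),cv2.minAreaRect((q[:,:2]*1000).astype(np.float32)))
```

```text
top 0.02 595 [ 0.4761 -0.2947  0.0269] ((479.8442687988281, -298.5228576660156), (61.66325759887695, 94.59821319580078), 89.1556396484375)
top 0.04 98 [ 0.4762 -0.2936  0.0595] ((478.0587158203125, -293.04510498046875), (65.90708923339844, 11.23399829864502), 8.248732566833496)
top 0.082 155 [ 0.4803 -0.2995  0.0868] ((480.43212890625, -299.2355041503906), (14.060531616210938, 64.2968521118164), 89.04228210449219)
side 0.02 1048 [ 0.4823 -0.293   0.0276] ((502.9521484375, -264.14306640625), (137.7993927001953, 138.61061096191406), 89.69383239746094)
side 0.04 896 [ 0.4823 -0.2689  0.0567] ((495.4035339355469, -256.4084167480469), (110.13137817382812, 125.62366485595703), 87.79136657714844)
side 0.082 250 [ 0.481  -0.3041  0.087 ] ((480.9222717285156, -302.34674072265625), (15.971012115478516, 65.85450744628906), 88.62742614746094)
0.075 5851 [0.5581 0.0524 0.0797] ((563.3228149414062, 52.87455749511719), (216.41090393066406, 279.9972229003906), 10.190448760986328)
0.115 503 [0.5568 0.0511 0.119 ] ((563.4312744140625, 52.79318618774414), (85.88018035888672, 181.78555297851562), 10.44968032836914)
0.125 1394 [0.5651 0.0451 0.1288] ((562.9797973632812, 56.48447799682617), (69.3827896118164, 167.10910034179688), 10.252124786376953)
```

View pics/c1.png

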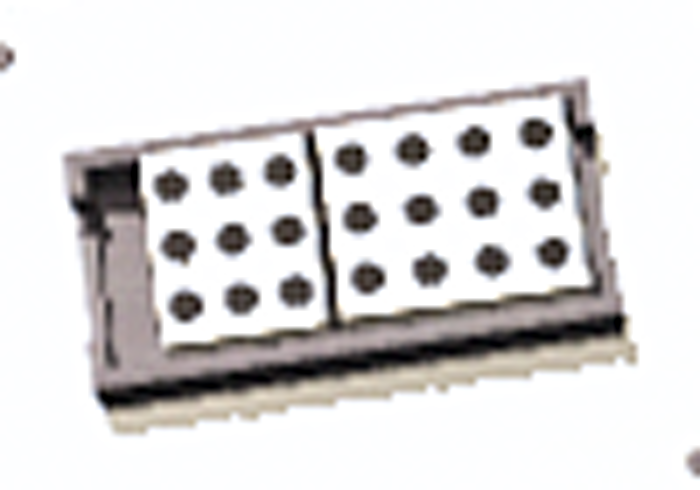

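View pics/c2.png

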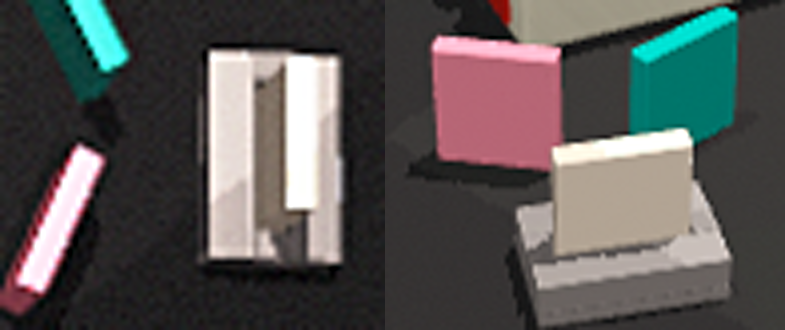

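The crops confirm the choice: the white plate stands in the grey stand (c2, about (300,130)), while pink and teal stand free on the bench. In the tray (c1), the wide gap is at the left (+y) end, at x about 100–145. The short block comes next, then the long block. Next I work out the numbers.

```bash
cat >> h.py <<'E'
C=np.array([.5634,.0528]); A=np.radians(10.25)
ex=np.array([np.cos(A),np.sin(A)]); ey=np.array([-np.sin(A),np.cos(A)])
def tray(p): return np.array([(p[:2]-C)@ex,(p[:2]-C)@ey])
def world(x,y): return C+x*ex+y*ey
def delta(t,yaw):
    o=ctrl.get_obs(); y=np.radians(o['orientation'][2]); y2=np.radians(yaw); d=np.array(t)-o['tool_pos']
    turn=-((y2-y+np.pi)%(2*np.pi)-np.pi)
    print('turn z rad',turn.round(4),'then shift cm (new axes)',(100*np.array([d[0]*np.cos(y2)+d[1]*np.sin(y2),d[0]*np.sin(y2)-d[1]*np.cos(y2),-d[2]])).round(2))
E
python3 - <<'E'
from h import *
z=np.load('pics/top0.npz'); im=z['im']; P=cloud('top',z['d'])
g=cv2.cvtColor(im,cv2.COLOR_RGB2GRAY)
# block tops : white + z height
m=((g>150)&(P[...,2]>.124)&(P[...,2]<.135)); m[:195]=0;m[255:]=0;m[:,:235]=0;m[:,335:]=0
v,u=np.nonzero(m); T=np.array([tray(ray('top',a,b,.129)) for a,b in zip(u,v)])*1000
print('white top extent x',np.percentile(T[:,0],[0,1,99,100]).round(1),'y',np.percentile(T[:,1],[0,1,99,100]).round(1))
print(cv2.minAreaRect(T.astype(np.float32)))
# sub-pixel: grey profile along tray y at several x, z=.129
f,cx,cy,M=K('top')
def proj(p):
    q=M[:3,:3].T@(np.array(p)-M[:3,3]); return q[0]/q[2]*f+cx,q[1]/q[2]*f+cy
ys=np.arange(-95,96,1.)
for x in(-27,-9,9,27):
    uv=np.array([proj([*world(x/1000,y/1000),.129]) for y in ys],np.float32)
    pr=cv2.remap(g,uv[None,:,0],uv[None,:,1],cv2.INTER_LINEAR)[0].astype(int)
    c=np.nonzero(np.diff((pr>140).astype(int)))[0]; print(x,[(ys[i],pr[i+1]-pr[i]) for i in c])
for n,a,b,zz in(('pink',385,281,.08),('teal',389,240,.08),('beaker',390,192,.065)): print(n,ray('top',a,b,zz).round(3))
delta([.4806,-.3005,.068],179)
E
```

```text
white top extent x [-41.1 -31.8  32.5  38.9] y [-79.9 -78.7  63.1  84. ]
((-1.3164482116699219, 2.4552383422851562), (165.04449462890625, 75.50206756591797), 88.18255615234375)
-27 [(np.float64(-85.0), np.int64(-11)), (np.float64(-81.0), np.int64(60)), (np.float64(4.0), np.int64(-90)), (np.float64(7.0), np.int64(66)), (np.float64(65.0), np.int64(-8)), (np.float64(66.0), np.int64(15)), (np.float64(80.0), np.int64(-30)), (np.float64(83.0), np.int64(39))]
-9 [(np.float64(-85.0), np.int64(-9)), (np.float64(-82.0), np.int64(46)), (np.float64(4.0), np.int64(-82)), (np.float64(7.0), np.int64(69)), (np.float64(80.0), np.int64(-24)), (np.float64(83.0), np.int64(26))]
9 [(np.float64(-85.0), np.int64(-28)), (np.float64(-82.0), np.int64(41)), (np.float64(4.0), np.int64(-66)), (np.float64(7.0), np.int64(68)), (np.float64(75.0), np.int64(-50)), (np.float64(84.0), np.int64(16))]
27 [(np.float64(-86.0), np.int64(-17)), (np.float64(-81.0), np.int64(51)), (np.float64(-73.0), np.int64(-25)), (np.float64(-68.0), np.int64(47)), (np.float64(-53.0), np.int64(-49)), (np.float64(-48.0), np.int64(52)), (np.float64(-32.0), np.int64(-53)), (np.float64(-26.0), np.int64(23)), (np.float64(-11.0), np.int64(-19)), (np.float64(-5.0), np.int64(20)), (np.float64(3.0), np.int64(-63)), (np.float64(7.0), np.int64(77)), (np.float64(14.0), np.int64(-50)), (np.float64(18.0), np.int64(29)), (np.float64(33.0), np.int64(-41)), (np.float64(36.0), np.int64(8)), (np.float64(52.0), np.int64(-37)), (np.float64(55.0), np.int64(12)), (np.float64(64.0), np.int64(-103)), (np.float64(83.0), np.int64(48))]
pink [ 0.437 -0.194  0.08 ]
teal [ 0.538 -0.204  0.08 ]
beaker [ 0.664 -0.209  0.065]
turn z rad 0.4581 then shift cm (new axes) [-18.74  31.29  16.57]
```

Request:
move_arm(moves=[3, 0, 0, 0, 0, 0, 0.1145, 3, 0, 0, 0, 0, 0, 0.1145, 3, 0, 0, 0, 0, 0, 0.1145, 3, 0, 0, 0, 0, 0, 0.1145, 3, -2.34, 3.91, 0, 0, 0, 0, 3, -2.34, 3.91, 0, 0, 0, 0, 3, -2.34, 3.91, 0, 0, 0, 0, 3, -2.34, 3.91, 0, 0, 0, 0])

```text
clock: 0.9
tool_pos: [0.3846, -0.4541, 0.2341]
orientation: [180.0, -0.0, 179.0]
force: [1.7, -1.1, 0.4]
opening: 0.0322
gripper_force: 0.0
```

Request:
move_arm(moves=[3, -2.34, 3.91, 0, 0, 0, 0, 3, -2.34, 3.91, 0, 0, 0, 0, 3, -2.34, 3.91, 0, 0, 0, 0, 3, -2.34, 3.91, 2, 0, 0, 0, 3, 0, 0, 3, 0, 0, 0, 3, 0, 0, 2, 0, 0, 0, 3, 0, 0, 0, 0, 0, 0, 3, 0, 0, 0, 0, 0, 0])

```text
clock: 1.7
tool_pos: [0.4805, -0.3011, 0.1648]
orientation: [-180.0, -0.0, 179.0]
force: [0.0, -0.4, 1.2]
opening: 0.0299
gripper_force: 0.0
```

Run:
```python
from h import *
delta([.4806,-.3005,.068],179); print(ctrl.get_obs()['orientation'],ctrl.get_obs()['tool_pos'],ctrl.get_obs()['opening'])
```

```text
turn z rad 0.0004 then shift cm (new axes) [-0.01  0.06  9.68]
[-1.79986552e+02 -4.60039601e-02  1.79024358e+02] [ 0.48053268 -0.30113433  0.16478484] 0.02992054721615006
```

Request:
move_arm(moves=[3, 0, 0.06, 2.5, 0, 0, 0, 3, 0, 0, 2.5, 0, 0, 0, 3, 0, 0, 2.5, 0, 0, 0, 3, 0, 0, 1.4, 0, 0, 0, 3, 0, 0, 0.8, 0, 0, 0, 3, 0, 0, 0, 0, 0, 0, 3, 0, 0, 0, 0, 0, 0])

```text
clock: 2.4
tool_pos: [0.4813, -0.3008, 0.0687]
orientation: [-180.0, 0.1, 179.0]
force: [0.3, -0.6, 0.3]
opening: 0.03
gripper_force: 0.0
```

Request:
move_arm(moves=[0.5, 0, 0, 0, 0, 0, 0, 0.5, 0, 0, 0, 0, 0, 0, 0.5, 0, 0, 0, 0, 0, 0, 0.5, 0, 0, 0, 0, 0, 0, 0.5, 0, 0, 0, 0, 0, 0, 0.5, 0, 0, 0, 0, 0, 0])

```text
clock: 3.0
tool_pos: [0.4809, -0.3005, 0.0682]
orientation: [-180.0, 0.0, 179.0]
force: [-1.4, 0.5, 6.4]
opening: 0.0131
gripper_force: 30.0
```

Request:
move_arm(moves=[0.5, 0, 0, -1, 0, 0, 0, 0.5, 0, 0, -2.5, 0, 0, 0, 0.5, 0, 0, -3.5, 0, 0, 0, 0.5, 0, 0, -4, 0, 0, 0, 0.5, 0, 0, -4, 0, 0, 0, 0.5, 0, 0, -2.5, 0, 0, -0.097, 0.5, 0, 0, -0.5, 0, 0, -0.099, 0.5, 0, 0, 0, 0, 0, 0])

```text
clock: 3.8
tool_pos: [0.4808, -0.3004, 0.2493]
orientation: [-179.9, 0.1, -169.7]
force: [-0.5, 0.0, -1.1]
opening: 0.0127
gripper_force: 30.0
```

Run:
```python
from h import *
o=ctrl.get_obs(); print(o['force'],o['opening'],o['joint_pos'].round(0),world(0,.0738))
delta([*world(0,.0738),.248],190.25)
```

```text
[-0.50296021  0.00145426 -1.13449008] 0.012702584584067738 [-12.  10. -12.  -0. -68. -67.] [0.55026777 0.1254222 ]
turn z rad 0.0014 then shift cm (new axes) [-14.41  40.67   0.13]
```

Request:
move_arm(moves=[0.5, -0.7, 2, 0, 0, 0, 0, 0.5, -1.4, 4, 0, 0, 0, 0, 0.5, -1.4, 4, 0, 0, 0, 0, 0.5, -1.4, 4, 0, 0, 0, 0, 0.5, -1.4, 4, 0, 0, 0, 0, 0.5, -1.4, 4, 0, 0, 0, 0, 0.5, -1.4, 4, 0, 0, 0, 0, 0.5, -1.4, 4, 0, 0, 0, 0])

```text
clock: 4.6
tool_pos: [0.5298, 0.0152, 0.2467]
orientation: [-180.0, -0.1, -169.9]
force: [1.6, 0.0, -1.3]
opening: 0.0132
gripper_force: 30.0
```

Request:
move_arm(moves=[0.5, -1.4, 4, 0, 0, 0, 0, 0.5, -1.4, 4, 0, 0, 0, 0, 0.5, -0.8, 2, 0, 0, 0, 0, 0.5, -0.31, 0.67, 0, 0, 0, 0, 0.5, 0, 0, 0, 0, 0, 0, 0.5, 0, 0, 2, 0, 0, 0, 0.5, 0, 0, 0.8, 0, 0, 0, 0.5, 0, 0, 0, 0, 0, 0])

```text
clock: 5.4
tool_pos: [0.549, 0.124, 0.2182]
orientation: [-179.9, -0.2, -169.9]
force: [0.0, 0.1, -1.1]
opening: 0.0131
gripper_force: 30.0
```

Run:
```python
from h import *
im,d=snap('side','s1'); im2,d2=snap('top','t1')
o=ctrl.get_obs(); print(o['tool_pos'],o['orientation'],o['opening'])
delta([*world(0,.0738),.145],190.25)
a=cv2.resize(im[110:290,240:410,::-1],None,fx=3,fy=3,interpolation=cv2.INTER_CUBIC)[:540,:400]
a=cv2.resize(im[150:290,250:400,::-1],(450,420),interpolation=cv2.INTER_CUBIC)
b=cv2.resize(im2[170:290,220:320,::-1],(350,420),interpolation=cv2.INTER_CUBIC)
cv2.imwrite('pics/c3.png',np.hstack([a,b]))
```

```text
[0.55007311 0.12470604 0.21987562] [-1.79977754e+02 -7.56229091e-03 -1.69823488e+02] 0.012508495740314233
turn z rad -0.0013 then shift cm (new axes) [-0.03  0.07  7.49]
```

View pics/c3.png

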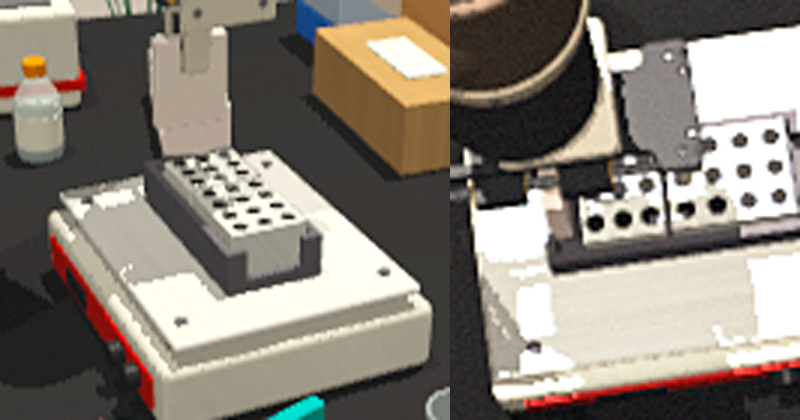

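The crop shows the spacer held upright over the gap (side crop, about (190,95)). I check how it sits in the hand from the depth data.

Run:
```python
from h import *
z=np.load('pics/s1.npz'); P=cloud('side',z['d'])[140:205,290:340]; im=z['im'][140:205,290:340]
T=(P[...,:2]-C)@np.array([ex,ey]).T*1000; Z=P[...,2]*1000
for lo in range(150,236,8):
    m=(Z>lo)&(Z<lo+8)&(T[...,1]>50)&(T[...,1]<100)&(abs(T[...,0])<60)
    if m.sum()>3: print(lo,m.sum(),'x',np.percentile(T[m][:,0],[0,5,95,100]).round(1),'y',np.median(T[m][:,1]).round(1))
# tray walls for the same camera: side view wall tops z .115-.123
P0=cloud('side',z['d']); L=P0[180:270,280:370].reshape(-1,3)
q=L[(L[:,2]>.116)&(L[:,2]<.1225)]; t=(q[:,:2]-C)@np.array([ex,ey]).T*1000
print('walls x',np.percentile(t[:,0],[1,99]),'y',np.percentile(t[:,1],[1,99]))
q=L[(L[:,2]>.126)&(L[:,2]<.132)]; t=(q[:,:2]-C)@np.array([ex,ey]).T*1000
print('blocks x',np.percentile(t[:,0],[1,99]),'y',np.percentile(t[:,1],[1,99]))
```

```text
158 62 x [-34.6 -33.5  27.8  30.5] y 67.1
166 72 x [-34.4 -32.6  29.3  31.6] y 66.5
174 74 x [-35.2 -33.7  28.   32.5] y 67.1
182 70 x [-34.5 -33.4  27.2  30.9] y 67.3
190 71 x [-34.6 -32.6  28.2  31.9] y 66.8
198 74 x [-34.8 -33.7  28.3  31.6] y 67.3
206 52 x [-33.7 -32.5  28.9  30.6] y 66.3
214 71 x [-34.3 -33.5  29.1  30.7] y 66.0
222 73 x [-34.7 -32.6  27.8  32.5] y 65.1
230 81 x [-34.2 -33.2  28.3  32.2] y 66.6
walls x [-41.63628694  43.57566256] y [-94.24221358  88.38614802]
blocks x [-31.76401177  34.00454292] y [-83.16661934  59.93272106]
```

Request:
move_arm(moves=[0.5, -0.15, -0.05, 1.2, 0, 0, 0, 0.5, 0, 0, 1, 0, 0, 0, 0.5, 0, 0, 0.4, 0, 0, 0, 0.5, 0, 0, 0, 0, 0, 0, 0.5, 0, 0, 0, 0, 0, 0])

```text
clock: 6.0
tool_pos: [0.5517, 0.1253, 0.1935]
orientation: [-180.0, -0.0, -169.7]
force: [0.4, -0.5, -1.6]
opening: 0.0125
gripper_force: 30.0
```

Run:
```python
from h import *
im,d=snap('side','s2'); im2,d2=snap('top','t2')
o=ctrl.get_obs(); print(o['tool_pos'],tray(o['tool_pos'])*1000,o['force'])
a=cv2.resize(im[160:250,285:365,::-1],(533,600),interpolation=cv2.INTER_CUBIC)
b=cv2.resize(im2[200:250,235:257,::-1],(264,600),interpolation=cv2.INTER_CUBIC)
cv2.imwrite('pics/c4.png',np.hstack([a,b]))
```

```text
[0.55181676 0.12541809 0.19394323] [ 1.52353739 73.52032178] [ 0.41194083  0.8378517  -2.11649082]
```

View pics/c4.png

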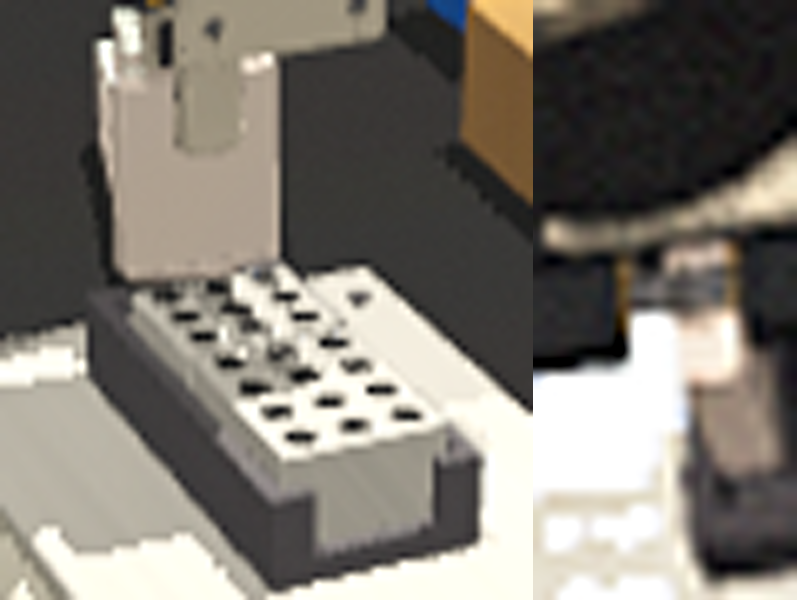

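Side crop: the spacer's lower edge runs from (120,278) to (278,265). The block-row top has corners at (135,292), (285,463) and (443,428). I cast these onto their height planes.

Run:
```python
from h import *
for n,a,b,z in(('spL',118,278,.1335),('spR',279,265,.1335),('blkFarL',134,291,.129),('blkFarR',288,262,.129),('blkNearL',285,464,.129),('blkNearR',443,428,.129),('wallFarL',90,293,.119),('wallNearL',272,500,.119),('wallNearR',480,455,.119)):
    print(n,(tray(ray('side',285+a*.15,160+b*.15,z))*1000).round(1))
# top view: spacer lower part crop scale 12, origin 235,200
im=np.load('pics/t2.npz')['im']; z=np.load('pics/t2.npz')['d']; P=cloud('top',z)[215:245,240:262]
T=(P[...,:2]-C)@np.array([ex,ey]).T*1000; Z=P[...,2]*1000
for r in range(10,26,2):
    print(215+r,[(int(a),int(b)) for a,b in zip(T[r,4:20,1],Z[r,4:20])])
```

```text
spL [-34.2  65.1]
spR [27.8 49.2]
blkFarL [-29.5  60.3]
blkFarR [36.2 58.8]
blkNearL [-33.6 -90. ]
blkNearR [ 28.8 -89.8]
wallFarL [-38.7  85.1]
wallNearL [-41.1 -95.3]
wallNearR [ 40.2 -97.2]
225 [(81, 262), (79, 268), (77, 265), (75, 266), (73, 265), (70, 269), (69, 267), (66, 271), (64, 276), (62, 271), (60, 272), (58, 271), (56, 275), (54, 270), (52, 273), (49, 274)]
227 [(96, 79), (93, 78), (81, 214), (79, 213), (77, 212), (75, 212), (72, 216), (71, 209), (65, 273), (63, 273), (60, 273), (58, 275), (57, 267), (55, 267), (53, 264), (51, 263)]
229 [(96, 80), (94, 79), (82, 214), (80, 209), (78, 209), (75, 213), (73, 212), (71, 213), (69, 207), (64, 258), (72, 87), (70, 80), (67, 87), (62, 127), (60, 130), (58, 127)]
231 [(97, 77), (95, 77), (92, 80), (80, 212), (78, 211), (76, 212), (74, 211), (72, 209), (69, 213), (69, 180), (69, 146), (70, 87), (68, 81), (63, 131), (61, 131), (58, 127)]
233 [(97, 81), (95, 81), (92, 86), (89, 94), (79, 202), (78, 196), (75, 199), (73, 194), (71, 196), (69, 188), (69, 155), (70, 88), (68, 83), (63, 134), (61, 128), (59, 122)]
235 [(98, 82), (96, 78), (94, 75), (90, 95), (81, 182), (79, 178), (77, 176), (75, 176), (73, 173), (71, 173), (69, 164), (72, 82), (69, 80), (67, 84), (62, 124), (60, 124)]
237 [(99, 80), (96, 80), (94, 78), (92, 77), (88, 91), (81, 158), (79, 160), (77, 158), (75, 156), (73, 152), (70, 151), (69, 134), (70, 82), (67, 85), (62, 136), (60, 123)]
239 [(100, 77), (97, 83), (95, 75), (89, 122), (87, 118), (85, 117), (81, 143), (79, 141), (77, 131), (74, 135), (75, 84), (73, 85), (70, 86), (68, 85), (63, 125), (61, 131)]
```

Run:
```python
from h import *
z=np.load('pics/t2.npz')['d']; P=cloud('top',z); T=(P[...,:2]-C)@np.array([ex,ey]).T*1000; Z=P[...,2]*1000
m=(Z>134)&(Z<200)&(T[...,1]>67)&(T[...,1]<84)&(T[...,0]<-20)&(T[...,0]>-60)
print('spacer edge x',np.percentile(T[m][:,0],[0,10,50,90]),m.sum(),'y',np.percentile(T[m][:,1],[2,50,98]))
m=(Z>116)&(Z<122)&(T[...,1]>-60)&(T[...,1]<80)&(T[...,0]<-28)&(T[...,0]>-60)
print('near wall top x',np.percentile(T[m][:,0],[0,3,50,97]),m.sum())
m=(Z>126)&(Z<132)&(T[...,1]>-60)&(T[...,1]<60)&(T[...,0]<0)
print('block edge x',np.percentile(T[m][:,0],[0,1,3]))
```

```text
spacer edge x [-32.8390981  -32.3863556  -31.30616584 -27.75149917] 46 y [69.50128569 74.48820332 81.84521755]
near wall top x [-43.04029014 -42.23270189 -37.65881207 -31.60051454] 170
block edge x [-497.14119292 -230.6756232   -32.59291348]
```

Request:
move_arm(moves=[0.5, 0, -0.15, 0, 0, 0, 0, 0.5, 0, 0, 0, 0, 0, 0, 0.5, 0, 0, 0.5, 0, 0, 0, 0.5, 0, 0, 0.5, 0, 0, 0, 0.5, 0, 0, 0.5, 0, 0, 0, 0.5, 0, 0, 0.5, 0, 0, 0, 0.5, 0, 0, 0, 0, 0, 0])

```text
clock: 6.8
tool_pos: [0.5513, 0.1236, 0.1725]
orientation: [-180.0, -0.1, -169.8]
force: [0.9, 0.0, -0.6]
opening: 0.013
gripper_force: 30.0
```

Bottom at 0.112 m with no force, so the spacer is in the gap. I go on down.

Request:
move_arm(moves=[0.5, 0, 0, 0.5, 0, 0, 0, 0.5, 0, 0, 0.5, 0, 0, 0, 0.5, 0, 0, 0.5, 0, 0, 0, 0.5, 0, 0, 0.5, 0, 0, 0, 0.5, 0, 0, 0.4, 0, 0, 0, 0.5, 0, 0, 0, 0, 0, 0, 0.5, 0, 0, 0, 0, 0, 0])

```text
clock: 7.5
tool_pos: [0.5519, 0.1238, 0.1495]
orientation: [-180.0, -0.0, -169.8]
force: [0.4, -0.3, 0.1]
opening: 0.0127
gripper_force: 30.0
```

Request:
move_arm(moves=[0.5, 0, 0, 0.15, 0, 0, 0, 0.5, 0, 0, 0.15, 0, 0, 0, 0.5, 0, 0, 0.1, 0, 0, 0, 0.5, 0, 0, 0.05, 0, 0, 0, 0.5, 0, 0, 0, 0, 0, 0])

```text
clock: 8.0
tool_pos: [0.5518, 0.1238, 0.1452]
orientation: [-180.0, 0.0, -169.8]
force: [-1.0, 0.0, 0.2]
opening: 0.0131
gripper_force: 30.0
```

Request:
move_arm(moves=[0.5, 0, 0, 0.05, 0, 0, 0, 0.5, 0, 0, 0.05, 0, 0, 0, 0.5, 0, 0, 0, 0, 0, 0])

```text
clock: 8.3
tool_pos: [0.5519, 0.1238, 0.1452]
orientation: [-180.0, 0.0, -169.7]
force: [-3.5, -0.8, 9.0]
opening: 0.0128
gripper_force: 30.0
```

On the floor: 9 N at the expected height. I release, rise, and turn 90° for the push.

Request:
move_arm(moves=[2.6, 0, 0, 0, 0, 0, 0, 2.6, 0, 0, 0, 0, 0, 0, 2.6, 0, 0, 0, 0, 0, 0, 2.6, 0, 0, -1, 0, 0, 0, 2.6, 0, 0, -2, 0, 0, 0, 2.6, 0, 0, -2.5, 0, 0, 0, 2.6, 0, 0, -2.5, 0, 0, 0, 2.6, 0, 0, 0, 0, 0, 0])

```text
clock: 9.1
tool_pos: [0.5538, 0.1245, 0.2286]
orientation: [179.9, 0.4, -169.7]
force: [0.2, 0.4, 0.1]
opening: 0.0261
gripper_force: 0.0
```

Run:
```python
from h import *
o=ctrl.get_obs(); print(o['tool_pos'],o['joint_pos'].round(0),o['opening'])
t=[*world(.001,-.135),.22]; print(t); delta(t,190.25); delta(t,100.25)
```

```text
[0.55384986 0.12446493 0.22858086] [  32.   10.  -14.    0.  -65. -112.] 0.026132678306835837
[np.float64(0.5884064193366149), np.float64(-0.07986755063677545), 0.22]
turn z rad 0.0005 then shift cm (new axes) [  0.24 -20.72   0.86]
turn z rad 1.5713 then shift cm (new axes) [-20.72  -0.24   0.86]
```

Request:
move_arm(moves=[0, 0, -2.7, 0, 0, 0, 0, 0, 0, -4.5, 0, 0, 0, 0, 0, 0.2, -4.5, 0, 0, 0, 0, 0, 0, -4.5, 0, 0, 0, 0, 0, 0, -4.5, 0, 0, 0, 0, 0, 0, 0, 0, 0, 0, -0.1428, 0, 0, 0, 0, 0, 0, -0.1428, 0, 0, 0, 0, 0, 0, -0.1428])

```text
clock: 9.9
tool_pos: [0.5865, -0.081, 0.2239]
orientation: [180.0, -0.0, -145.0]
force: [0.4, 0.3, -0.1]
opening: 0.0005
gripper_force: 0.0
```

Request:
move_arm(moves=[0, 0, 0, 0, 0, 0, -0.1428, 0, 0, 0, 0, 0, 0, -0.1428, 0, 0, 0, 0, 0, 0, -0.1428, 0, 0, 0, 0, 0, 0, -0.1428, 0, 0, 0, 0, 0, 0, -0.1428, 0, 0, 0, 0, 0, 0, -0.1428, 0, 0, 0, 0, 0, 0, -0.1428, 0, 0, 0, 0, 0, 0, -0.1428])

```text
clock: 10.7
tool_pos: [0.5866, -0.0803, 0.224]
orientation: [180.0, 0.0, -79.4]
force: [-0.1, -0.2, 1.0]
opening: 0.0004
gripper_force: 0.0
```

Request:
move_arm(moves=[0, 0, 0, 1, 0, 0, 0, 0, 0, 0, 0, 0, 0, 0])

```text
clock: 10.9
tool_pos: [0.5857, -0.0802, 0.2123]
orientation: [179.9, 0.0, -80.0]
force: [-0.0, 0.3, 0.2]
opening: 0.0002
gripper_force: 0.0
```

Run:
```python
from h import *
im,d=snap('side','s3'); im2,d2=snap('top','t3')
o=ctrl.get_obs(); print(o['tool_pos'],tray(o['tool_pos'])*1000,o['joint_pos'].round(0),o['opening'])
delta([*world(0.001,-.135),.108],-79.75)
a=cv2.resize(im[140:250,285:385,::-1],(460,506),interpolation=cv2.INTER_CUBIC)
b=cv2.resize(im2[195:250,235:270,::-1],(322,506),interpolation=cv2.INTER_CUBIC)
cv2.imwrite('pics/c5.png',np.hstack([a,b]))
```

```text
[ 0.58631514 -0.08029397  0.21341676] [  -1.13377982 -135.0474862 ] [ 11.  14. -12.  -0. -65.  -1.] 0.00016575963817244243
turn z rad -0.0035 then shift cm (new axes) [-0.   -0.21 10.54]
```

View pics/c5.png

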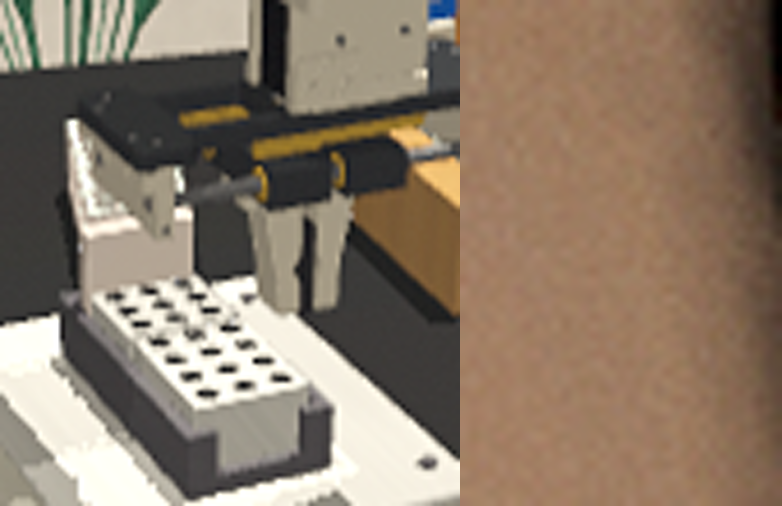

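The crop shows the spacer standing upright in the tray (side crop, about (135,250)), clear of the gripper, with the shut fingers outside the near end wall. I descend and come in through the cut-out.

Request:
move_arm(moves=[0, 0, -0.2, 3, 0, 0, 0, 0, 0, 0, 3, 0, 0, 0, 0, 0, 0, 3, 0, 0, 0, 0, 0, 0, 1.5, 0, 0, 0, 0, -1, 0, 0, 0, 0, 0, 0, -1, 0, 0, 0, 0, 0, 0, -0.5, 0, 0, 0, 0, 0, 0, 0, 0, 0, 0, 0, 0])

```text
clock: 11.8
tool_pos: [0.5849, -0.0541, 0.1105]
orientation: [-179.9, 0.0, -79.7]
force: [-0.5, -0.4, -0.3]
opening: 0.0003
gripper_force: 0.0
```

Run:
```python
from h import *
o=ctrl.get_obs(); print(o['tool_pos'],tray(o['tool_pos'])*1000,o['force'])
```

```text
[ 0.58489978 -0.05407796  0.11052154] [   2.13841952 -108.9980125 ] [-0.45642036 -0.36558677 -0.30059998]
```

Request:
move_arm(moves=[0, -0.4, 0.1, 0.2, 0, 0, 0, 0, -0.4, 0, 0, 0, 0, 0, 0, -0.4, 0, 0, 0, 0, 0, 0, -0.2, 0, 0, 0, 0, 0, 0, 0, 0, 0, 0, 0, 0])

```text
clock: 12.3
tool_pos: [0.5807, -0.0414, 0.1071]
orientation: [180.0, -0.0, -79.7]
force: [-0.3, -0.8, -0.3]
opening: 0.0006
gripper_force: 0.0
```

Request:
move_arm(moves=[0, -0.2, 0, 0, 0, 0, 0, 0, -0.2, 0, 0, 0, 0, 0, 0, -0.2, 0, 0, 0, 0, 0, 0, -0.2, 0, 0, 0, 0, 0, 0, 0, 0, 0, 0, 0, 0])

```text
clock: 12.8
tool_pos: [0.5792, -0.0337, 0.107]
orientation: [180.0, -0.0, -79.7]
force: [-0.0, -1.8, -0.7]
opening: 0.0003
gripper_force: 0.5
```

Request:
move_arm(moves=[0, -0.2, 0, 0, 0, 0, 0, 0, -0.2, 0, 0, 0, 0, 0, 0, -0.2, 0, 0, 0, 0, 0])

```text
clock: 13.1
tool_pos: [0.578, -0.0285, 0.1071]
orientation: [180.0, -0.1, -79.7]
force: [3.0, -16.5, -0.9]
opening: 0.0001
gripper_force: 8.5
```

Request:
move_arm(moves=[0, -0.1, 0, 0, 0, 0, 0, 0, 0, 0, 0, 0, 0, 0])

```text
clock: 13.3
tool_pos: [0.5781, -0.0285, 0.1072]
orientation: [180.0, -0.1, -79.8]
force: [2.1, -12.3, -1.9]
opening: 0.0005
gripper_force: 6.2
```

Request:
move_arm(moves=[0, -0.1, 0, 0, 0, 0, 0, 0, 0, 0, 0, 0, 0, 0])

```text
clock: 13.5
tool_pos: [0.578, -0.0285, 0.1073]
orientation: [180.0, -0.2, -79.8]
force: [3.9, -17.2, -1.3]
opening: 0.0004
gripper_force: 8.7
```

Run:
```python
from h import *
im,d=snap('side','s4')
o=ctrl.get_obs(); print(tray(o['tool_pos'])*1000,o['force'])
cv2.imwrite('pics/c6.png',cv2.resize(im[160:260,280:380,::-1],(600,600),interpolation=cv2.INTER_CUBIC))
```

```text
[-4.93325722e-02 -8.25654192e+01] [  3.85212585 -16.64835044  -2.54070539]
```

View pics/c6.png

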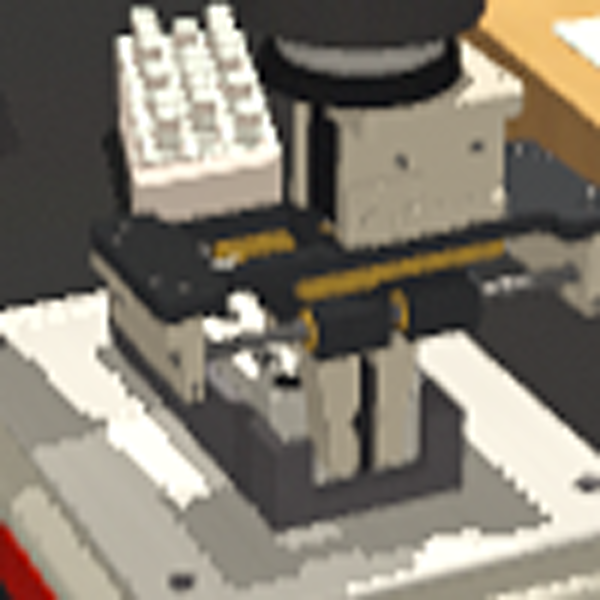

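The crop shows the fingers inside the near cut-out (about (360,470)) against the long block. The spacer is hidden, so I check the row's shift against the earlier view with depth.

Run:
```python
from h import *
for s in('s2','s4'):
    z=np.load(f'pics/{s}.npz')['d']; P=cloud('side',z)[160:260,280:380]; T=(P[...,:2]-C)@np.array([ex,ey]).T*1000; Z=P[...,2]*1000
    for x0 in(-32,-26,-20):
        m=(Z>125)&(Z<133)&(T[...,0]>x0)&(T[...,0]<x0+6)&(T[...,1]<40)
        f=(Z>100)&(Z<122)&(T[...,0]>x0)&(T[...,0]<x0+6)&(T[...,1]<-50)&(T[...,1]>-88)
        print(s,x0,m.sum(),np.sort(T[m][:,1])[:4].round(1),f.sum(),np.median(T[f][:,1]).round(1) if f.any() else None)
z=np.load('pics/t3.npz')['im']
im,d=snap('top','t4'); cv2.imwrite('pics/c7.png',cv2.resize(im[185:265,215:335,::-1],(780,520),interpolation=cv2.INTER_CUBIC))
P=cloud('top',d); T=(P[...,:2]-C)@np.array([ex,ey]).T*1000; Z=P[...,2]*1000
m=(Z>155)&(Z<172)&(T[...,1]>50)&(T[...,1]<100)&(abs(T[...,0])<45); print(m.sum(),T[m].min(0),T[m].max(0)) if m.any() else print('no spacer in top')
```

```text
s2 -32 74 [-82.7 -82.3 -82.2 -82. ] 17 -74.9
s2 -26 59 [-82.3 -81.7 -81.  -79.2] 3 -81.5
s2 -20 60 [-82.5 -82.3 -81.7 -80.2] 16 -81.2
s4 -32 30 [-70.8 -70.6 -70.5 -70.5] 13 -69.9
s4 -26 31 [-70.  -69.6 -69.4 -69.1] 10 -71.1
s4 -20 43 [-93.1 -92.8 -92.7 -92.1] 24 -78.4
73 [-32.69576499  71.0699307 ] [19.43868304 83.57920895]
```

View pics/c7.png

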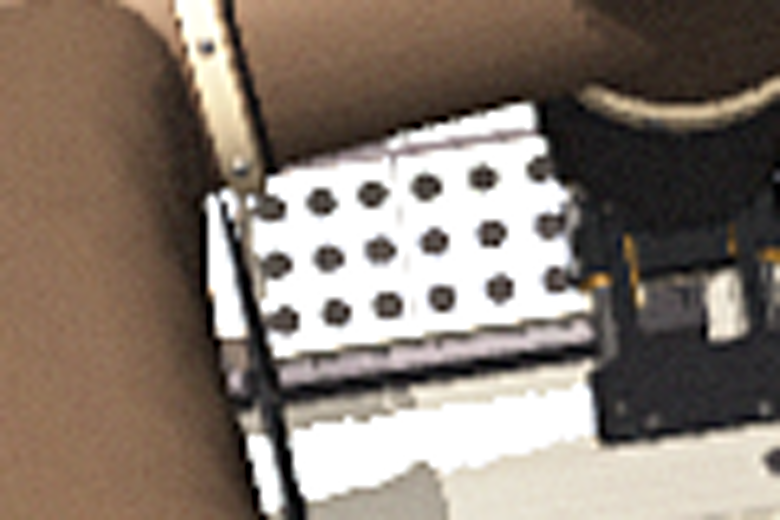

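Top crop: the two blocks touch at (395,230). The spacer top (about (228,270)) spans tray y = 71–83.6 against the end wall at 84, and the row has shifted about 12 mm. The row is closed, so I press a little harder and check that it holds.

Request:
move_arm(moves=[0, -0.1, 0, 0, 0, 0, 0, 0, -0.1, 0, 0, 0, 0, 0, 0, 0, 0, 0, 0, 0, 0, 0, 0, 0, 0, 0, 0, 0])

```text
clock: 14.0
tool_pos: [0.578, -0.0283, 0.1077]
orientation: [179.9, -0.3, -79.8]
force: [6.3, -26.4, -1.6]
opening: 0.0004
gripper_force: 13.8
```

Request:
move_arm(moves=[0, 0, 0, 0, 0, 0, 0, 0, 0, 0, 0, 0, 0, 0, 0, 0, 0, 0, 0, 0, 0, 0, 0, 0, 0, 0, 0, 0])

```text
clock: 14.4
tool_pos: [0.5779, -0.0283, 0.1077]
orientation: [179.9, -0.3, -79.8]
force: [5.9, -27.1, -1.3]
opening: 0.0006
gripper_force: 13.7
```

Run:
```python
from h import *
im,d=snap('top','t5'); P=cloud('top',d); T=(P[...,:2]-C)@np.array([ex,ey]).T*1000; Z=P[...,2]*1000
m=(Z>155)&(Z<172)&(T[...,1]>50)&(T[...,1]<100)&(abs(T[...,0])<45); print(m.sum(),np.median(Z[m]),T[m].min(0),T[m].max(0))
print(ctrl.get_obs()['force']); print(ctrl.close_job())
```

```text
69 163.60951568816495 [-32.78256645  71.00604164] [18.52782484 83.82333909]
[  6.04490685 -26.85186454  -0.72790978]
the job is handed in; nothing more can be done
None
```

The white spacer is in the wide gap, down on the tray floor, and the blocks, spacer and end wall measure flush. I handed the job in after about 14.5 s with the arm still pressing the row at a steady 27 N; no verdict has come back.

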